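# Bowl change on a cap feeder: shut the chute, hover the bowl over its drive

### The arm

A 6-joint arm with a two-finger parallel gripper is mounted at the origin on the work surface. World frame = base frame: x ahead of the robot, y to its left, z up, the work surface at z = 0. Lengths are in mm, angles in rad, forces in N, time in s.
With the tool pointing down it reaches from about 275 to 725 mm from the base axis. Payload 15.9 kg.
Tool frame: the origin (TCP) lies at the centre of the arm's flange, where the gripper is bolted on; the fingertips stand 173 mm ahead of it and the grasp point (between the pads) lies 155 mm ahead of it; z points along the fingers, y is the direction in which the jaws open and shut (so a half turn about z gives the same grasp; the last joint's range is limited). The gripper opens to 85 mm and grips with 20 to 120 N. Pads are 22 mm wide; open, the fingers measure 114 mm over their backs; the gripper's body (76 mm by 85 mm) begins 54 mm behind the grasp point. The pads swing forward as they close: fully open they stand 13 mm farther back than shut.
Start: joints at [0, 0.213, -0.034, 1.323, 0, 1.571], TCP at [499.986, 0, 404.706] pointing down, gripper open.
Joint ranges: [-2.98, 2.98], [-0.74, 1.72], [-1.14, 1.35], [-2.1, 2.04], [-1.57, 1.44], [-3.14, 3.14]. Speed limits (rad/s): [1.89, 1.89, 2.39, 2.57, 3.14, 3.14].

### API

Orientations are given as a unit quaternion [x, y, z, w].
In Python, from workcell import bot gives the robot as it stands.
- The arm moves only by the shell command python3 -m creep 'ROWS' [FORCE]. ROWS is text: rows parted by semicolons, each of 7 numbers parted by spaces: the shift along the tool's x, y, z in mm, then the turn, a rotation vector about the tool's x, y, z in degrees, then the opening, from 0 (shut) to 1 (fully open). In form: dx dy dz rx ry rz claw; .... A call has 1 to 20 rows; each row is the pose to reach, as a shift and turn from the pose commanded when the call began, along the tool's axes at that moment; what a row does not reach only later rows make up. A row lasts 1/10 s, in which the tool goes at most 50 mm and 8.59 degrees, less where a joint would pass 70% of its speed; a pose out of reach is approached as far as the arm can. A call with a gripper value outside its range is refused whole. The fingers move at their own pace and stop on an object; FORCE is the grip in N (left out, the last holds). Time passes only in rows, so rows that repeat a pose let the fingers close. It gives the time, the measured TCP pose, the force and the opening at its end, in the units of the state.
- bot.get_obs(): the state, without advancing time (a new reading comes with each control period).
- bot.capture(name): name is "scene" or "side" or "wrist"; returns a dict with "frame" (420x560x3 uint8, blue, green, red), "vertical_fov" (degrees; the focal length in pixels is half the picture's height over the tangent of half this angle, whatever the lens; pixels are square), "cx", "cy" (the principal point, pixels), "R" (3x3) and "t" (3): a world point X has camera coordinates R X + t. Camera axes: x right, y down, z forward; pixel columns grow to the right and rows downward; lengths in mm; the calibration is good to about 2 mm. A picture is of the moment at which its call begins. There is no depth.
- bot.finish_job(): hands the job in, once; it reports no verdict.
The state is a dict: "t": time; "qpos": joint angles; "qvel": joint speeds; "tau": joint torques, N m; "tcp_pos": TCP position; "tool_rot": TCP orientation; "force": force on the tool from outside, world axes, zero at the start; "ft_torque": the same for the moment, N m; "opening": finger opening in mm.
Only numpy, scipy, OpenCV 4.12 (cv2) and the standard library are available. Lean on these libraries where they do the work, as an engineer would, in place of code of your own. Each camera call takes 0.05 s, during which the arm holds its last target.

### The job

Shut the cap feeder's chute first: take the steel gate blade from its parking rack, slide it edgewise all the way down into the slot of the gate housing on the chute, and let go of it. Then lift the feeder bowl by its bar handle, carry it over the top of the valve manifold and finish while holding it still and level about 10 mm above the round drive unit, centred on it with its spout pointing along the chute, never touching the drive unit or chute with it. Do not bump the manifold, and leave the jar, the wrench and the oil bottle alone.

Things in the scene. Friction and masses are not known exactly. Their poses are not given: they have to be found in the camera images.
- gate: Gate blade: flat steel plate 60 wide (own x) x 5 thick (own y) x 82 mm tall (z) with a black grip bar on its top edge, 50 (x) x 14 (y) x 24 mm tall, from z = 80 to 104 mm; about 0.2 kg. Origin: middle of the blade's lower edge; z up. At the start it stands upright and loose in the parking rack. It is the same both ways round (half turn about z).
- rack: Parking rack, fixed: grey base 90 x 60 x 10 mm with two dark steel rails (80 mm long in its x, 10 mm thick, their tops 40 mm above the table) that leave a 7 mm gap in which the gate blade stands, the blade's lower edge 10 mm above the table. Origin on the table under the middle of the gap; x along the gap.
- feeder: The fixed feeder machine, on the table. Origin on the table on the axis of the round drive unit (black foot, 140 mm diameter; white drum; bare steel top face, 120 mm diameter, 80 mm above the table). Its own +y is the direction of the steel chute, which leaves the drive unit, starts 103 mm from its axis (chute walls up to about 121 mm above the table there) and falls away along +y through the aluminium gate housing, whose centre is 185 mm from the axis.
- feeder_top (a point): Centre of the drive unit's steel top face, 80 mm above the table; axes as the feeder's: y points along the chute, z up.
- feeder_slot (a point): Middle of the floor of the slot in the gate housing, 40 mm above the table; axes as the feeder's. The slot is open at the top, 68 mm long (x) and 8 mm wide (y); the housing is 90 (x) x 28 (y) mm and its top is 95 mm above the table, so the slot is 55 mm deep; its long sides flare to about 19 mm at the mouth. A fully home gate has its lower edge on this floor, its width along x.
- bowl: Feeder bowl: open steel bowl 60 mm high, 100 mm diameter at the foot and 130 mm at the rim, with a spout on its own +y side and, on a central post, a black bar handle 70 long (own x) x 16 thick (own y) x 22 mm tall, centred 91 mm above the underside, clear above the rim. About 0.45 to 0.7 kg, balanced near the post. Origin: centre of its underside; z up. Starts on the stand, with the spout pointing roughly away from the robot.
- bowl_spout (a point): Tip of the bowl's spout (a trough 36 mm wide): 96 mm from the bowl's axis along the bowl's +y, 45 mm above its underside.
- stand: Fixed round wooden stand for the bowl, 96 mm diameter, 30 mm high. Origin: centre of its underside.
- manifold: Pneumatic valve manifold, fixed between bowl and drive unit: a row of five valves, 240 long (own x, roughly away from the robot) x 50 wide (y) x 100 mm high. Origin: centre of its underside.
- jar: Bystander: clear jar with blue cap, 60 mm diameter, 75 mm high. Origin: centre of underside.
- wrench: Bystander: steel wrench about 180 mm long lying on the table.
- oil: Bystander: white oil bottle with red cap, 56 mm diameter, 140 mm high. Origin: centre of underside.
Not all that is in view belongs to the job. There is more than one size of the bowl; the job needs the middle-sized.

How it is judged:
By the outcome, as a careful person would: the job done as asked, in the order asked, and still so for the second after the job is handed in, while the arm keeps its last pose, push and grip.
It also fails if it takes over 58 s, if anything falls off the work surface, if the arm or the gripper's body presses on something with over 40 N, if the wrist force passes 120 N, or if a joint passes its speed limit or range.

## Working session

There is one attempt and no reset: what is moved stays moved. The work goes in short steps, Python scripts to look and compute and a shell command to move; the robot and the scene stay as the last step left them, time stands still between calls to the robot, and variables do not carry over. Pictures are saved under pics/ and viewed, and the job is handed in when it is done.

```bash
ls; mkdir -p pics; python3 - <<'E'
from workcell import bot
import cv2
o=bot.get_obs(); print(o)
for n in ["scene","side","wrist"]:
    c=bot.capture(n); cv2.imwrite(f"pics/{n}0.png",c["frame"]); print(n,c["vertical_fov"],c["cx"],c["cy"],c["R"],c["t"])
E
```

```text
pics
{'t': 0.0, 'qpos': array([-1.50794301e-05,  2.13354288e-01, -3.50662449e-02,  1.32350823e+00,
        7.32625008e-06,  1.57082076e+00]), 'qvel': array([-0.00106366,  0.00184964,  0.00026988, -0.00073535,  0.00031495,
       -0.00097298]), 'tau': array([-1.43474466e-03, -6.86183596e+01,  4.87125492e+01,  1.75234705e-02,
       -1.83502889e-04, -7.31988712e-05]), 'tcp_pos': array([ 4.99847626e+02, -6.49562455e-03,  4.04214154e+02]), 'tool_rot': array([ 7.07120640e-01,  7.07092695e-01, -3.97788602e-04, -4.02965297e-04]), 'force': array([ 1.07570435,  0.48720037, -0.52172969]), 'ft_torque': array([-0.01370663, -0.00294148,  0.0049066 ]), 'opening': 85.67452045054542}
scene 56.07120900353328 277.05702254345397 209.67205388106112 [[ 0.15389111  0.98789351  0.01959419]
 [ 0.74629618 -0.10321349 -0.65756291]
 [-0.64757975  0.11581616 -0.7531448 ]] [ -11.0334957  -303.4118734  1257.57124236]
side 54.47755974097862 283.02666575604576 216.11435538810505 [[ 0.79446862 -0.60707516  0.01671421]
 [-0.40345226 -0.54816189 -0.73262871]
 [ 0.45392278  0.57530713 -0.68042326]] [-400.61288471  203.65222316  808.7498789 ]
wrist 66.81408554150941 276.8808194277029 206.85636059608612 [[ 9.99999936e-01  1.75925567e-06 -3.57816465e-04]
 [ 1.11180911e-04 -9.52018730e-01  3.06039744e-01]
 [-3.40109574e-04 -3.06039765e-01 -9.52018669e-01]] [-499.79425873  -39.78884748  379.01713437]
```

View pics/scene0.png

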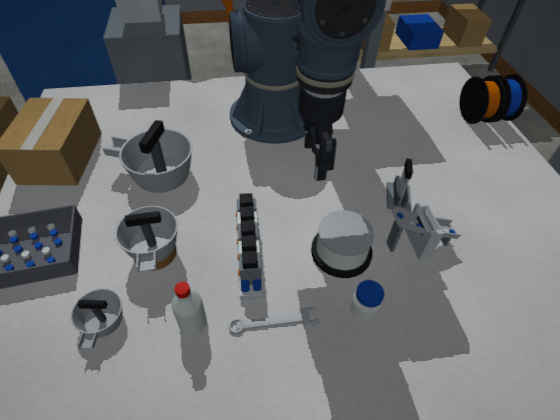

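View pics/side0.png

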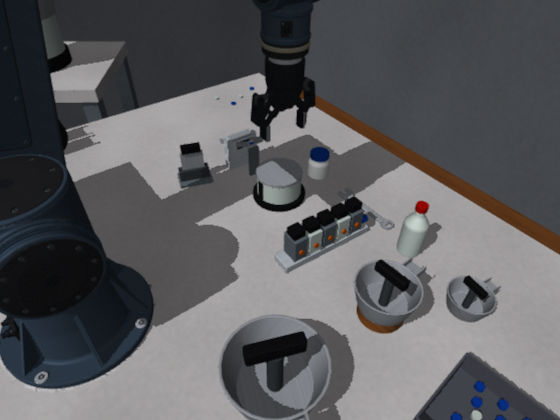

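View pics/wrist0.png

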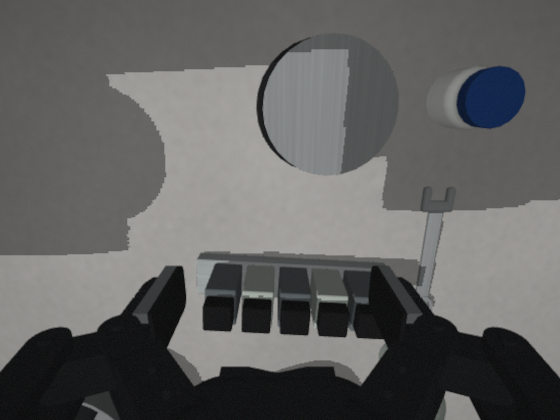

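The scene view shows three bowls: large at (157,160), middle on the wooden stand at (148,235) and small at (97,312). The drive unit is at (343,240), the gate in its rack is near (402,185), and the chute and housing are near (420,225). I'll enlarge these next.

```bash
python3 - <<'E'
import cv2
s=cv2.imread("pics/scene0.png"); d=cv2.imread("pics/side0.png")
def crop(im,x0,y0,x1,y1,k,n):
    cv2.imwrite(f"pics/{n}.png",cv2.resize(im[y0:y1,x0:x1],None,fx=k,fy=k,interpolation=cv2.INTER_CUBIC))
crop(s,300,150,480,280,4.4,"c1"); crop(d,165,110,345,240,4.4,"c2"); crop(s,100,200,280,300,4.4,"c3"); crop(d,340,240,520,340,4.4,"c4")
E
```

```text
(no output)
```

View pics/c1.png

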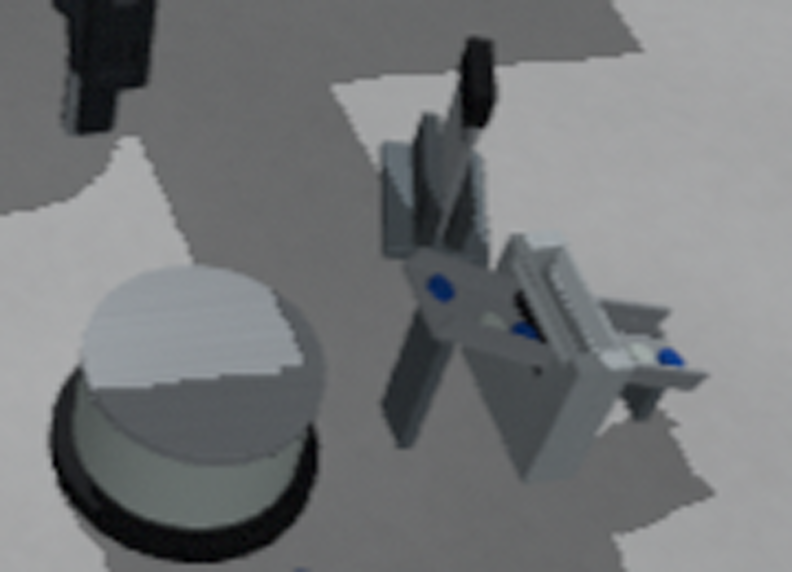

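View pics/c2.png

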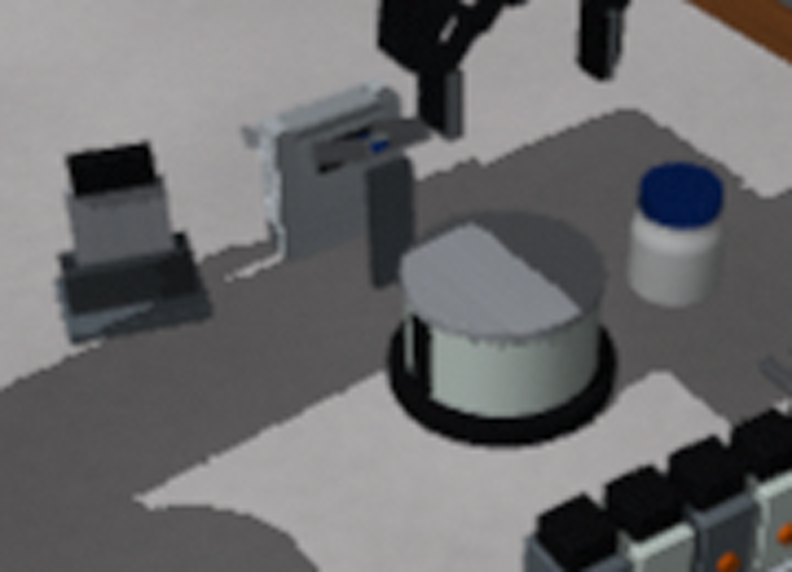

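View pics/c3.png

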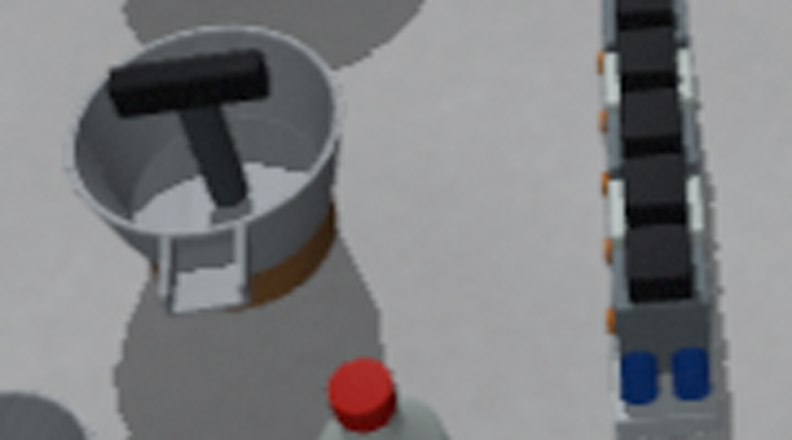

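View pics/c4.png

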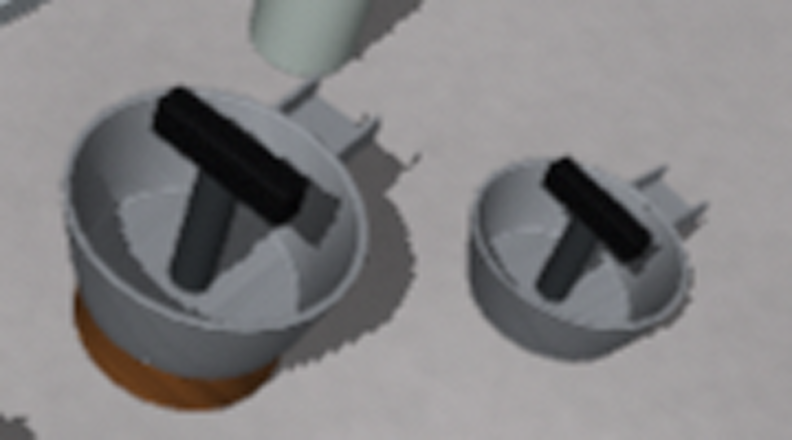

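Choice: the bowl could be the large one (157,160), the middle one on the stand (148,235) or the small one (97,312). I take the one on the stand, since it is middle-sized and the crops confirm the wooden stand and the handle. The only gate blade stands in the rack, with its black grip at scene (409,169). I'll triangulate coarse positions.

```bash
cat > h.py <<'E'
import numpy as np, cv2, json
from scipy.optimize import least_squares
from scipy.spatial.transform import Rotation as Ro
def K(c):
    f=c["frame"].shape[0]/2/np.tan(np.radians(c["vertical_fov"])/2)
    return f
def proj(c,X):
    X=np.atleast_2d(X)@np.array(c["R"]).T+np.array(c["t"]); f=K(c)
    return np.c_[f*X[:,0]/X[:,2]+c["cx"],f*X[:,1]/X[:,2]+c["cy"]]
def ray(c,px):
    f=K(c);R=np.array(c["R"]);t=np.array(c["t"])
    d=R.T@np.array([(px[0]-c["cx"])/f,(px[1]-c["cy"])/f,1]);return -R.T@t,d
def onz(c,px,z):
    o,d=ray(c,px);return o+d*(z-o[2])/d[2]
def tri(obs):
    return least_squares(lambda X:np.concatenate([proj(c,X)[0]-np.array(p) for c,p in obs]),[500,0,50])
def snap(bot,n,tag,crop=None,k=1):
    c=bot.capture(n); im=c["frame"]
    if crop: x0,y0,x1,y1=crop; im=im[y0:y1,x0:x1]
    cv2.imwrite(f"pics/{tag}.png",cv2.resize(im,None,fx=k,fy=k,interpolation=cv2.INTER_CUBIC))
    np.save(f"pics/{tag}.npy",c,allow_pickle=True); return c
def load(tag): return np.load(f"pics/{tag}.npy",allow_pickle=True).item()
def fit(obs,x0):
    """obs: list (cam, local pt (with world z), px); pose x,y,yaw(rad)"""
    def f(p):
        c,s=np.cos(p[2]),np.sin(p[2]);r=[]
        for cam,l,px in obs:
            X=[p[0]+c*l[0]-s*l[1],p[1]+s*l[0]+c*l[1],l[2]]
            r+=list(proj(cam,X)[0]-np.array(px))
        return np.array(r)
    s=least_squares(f,x0); return s.x,s.fun.reshape(-1,2)
E
python3 - <<'E'
from h import *
from workcell import bot
S=snap(bot,"scene","s1");D=snap(bot,"side","d1")
for n,a,b in [("grip",(408.9,168.6),(190.5,148.6)),("top",(346.1,233),(279.1,172.5)),("handle",(143.2,218.6),(392.3,275.2))]:
    r=tri([(S,a),(D,b)]);print(n,r.x.round(1),r.fun.round(1))
o=bot.get_obs();print(Ro.from_quat(o["tool_rot"]).as_matrix().round(2))
E
```

```text
grip [399.9 269.4 100.4] [-0.2  0.2 -0.2 -0.2]
top [548.5  76.3  72.2] [ 0.1 -0.1  0.1  0.1]
handle [ 489.2 -346.5  119.8] [-0.3  0.2 -0.3 -0.1]
[[-0.  1. -0.]
 [ 1.  0. -0.]
 [-0. -0. -1.]]
```

```bash
python3 -m creep '50 -5 0 0 0 0 1; 100 -10 0 0 0 0 1; 150 -15 0 0 0 0 1; 200 -20 0 0 0 0 1; 200 -20 0 0 0 0 1; 200 -20 0 0 0 0 1; 200 -20 0 0 0 0 1'; python3 - <<'E'
from h import *
from workcell import bot
snap(bot,"wrist","w2");snap(bot,"scene","s2");snap(bot,"side","d2")
o=bot.get_obs();print(o["t"],o["tcp_pos"],o["qvel"].max())
E
```

```text
t: 0.95
tcp_pos: [480.1, 199.3, 404.6]
tool_rot: [0.707, 0.707, -0.0, 0.0]
force: [-0.2, -0.5, 0.3]
opening: 85.3
1.1 [480.2541333  198.85254633 404.81346835] 0.002691730226696082
```

View pics/w2.png

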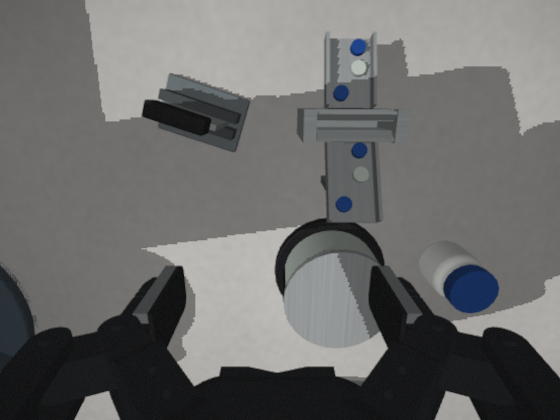

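View pics/s2.png

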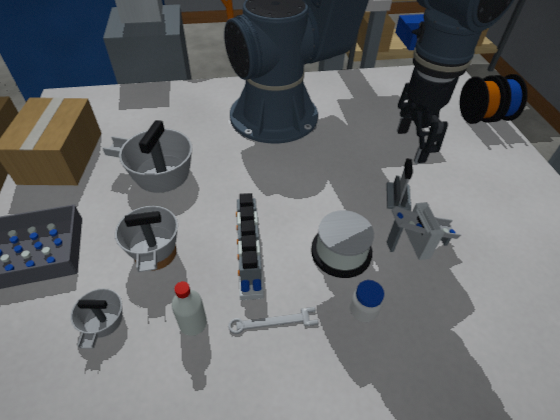

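The wrist view shows the gate's grip at (177,117) in its rack, the housing at (352,125), the chute running up the image, and the drive-unit top at (335,300). I'll enlarge these for corner readings.

```bash
python3 - <<'E'
import cv2
s=cv2.imread("pics/w2.png")
def crop(im,x0,y0,x1,y1,k,n):
    cv2.imwrite(f"pics/{n}.png",cv2.resize(im[y0:y1,x0:x1],None,fx=k,fy=k,interpolation=cv2.INTER_CUBIC))
crop(s,130,60,260,160,6,"e1"); crop(s,285,90,415,160,6,"e2"); crop(s,265,200,395,300+52,4,"e3")
E
```

```text
(no output)
```

View pics/e1.png

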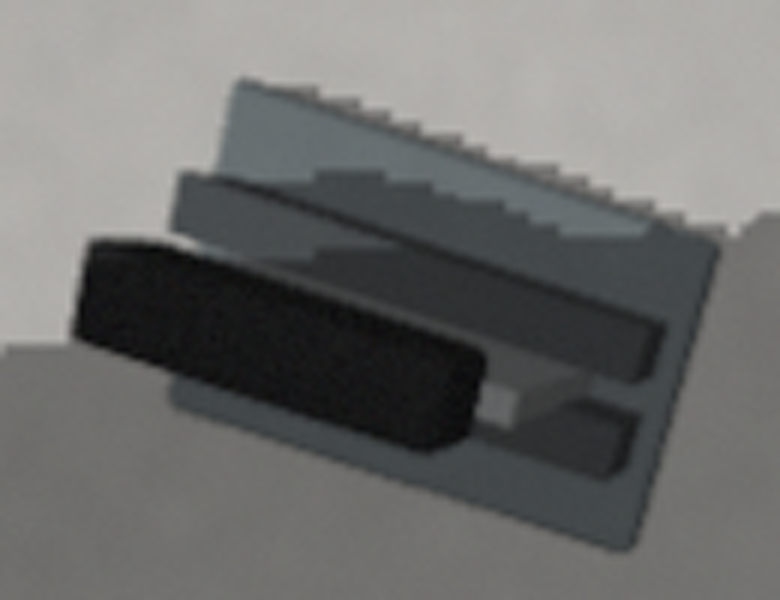

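View pics/e2.png

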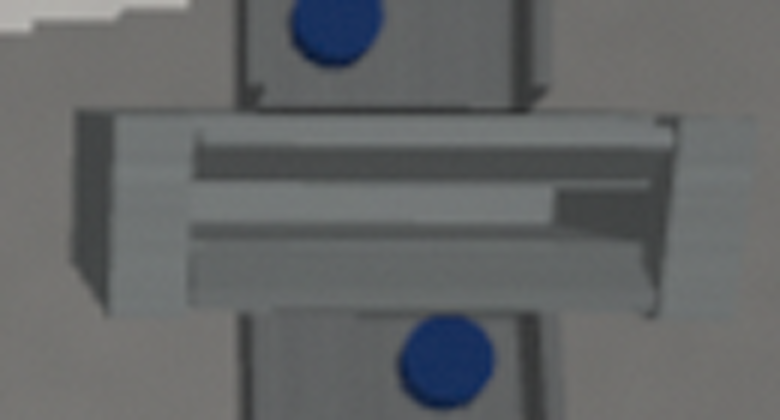

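View pics/e3.png

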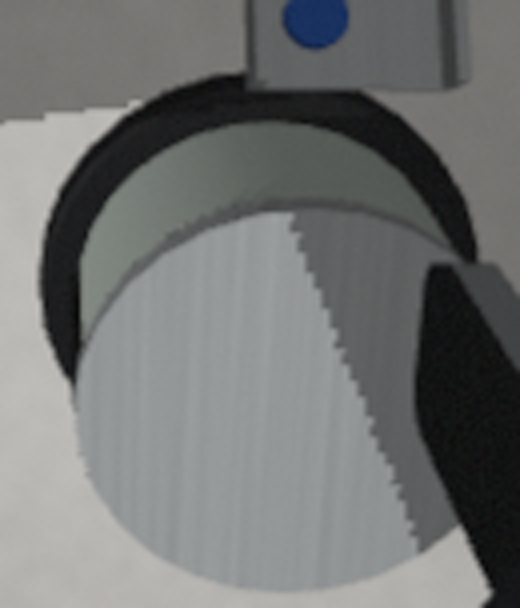

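```bash
python3 - <<'E'
from h import *
W=load("w2");S=load("s2");D=load("d2")
P=lambda x,y,o,k:(o[0]+x/k-.4,o[1]+y/k-.4)
e1=lambda x,y:P(x,y,(130,60),6); e2=lambda x,y:P(x,y,(285,90),6); e3=lambda x,y:P(x,y,(265,200),4)
F=[(W,(-45,199,95),e2(113,112)),(W,(-45,171,95),e2(110,317)),(W,(45,199,95),e2(755,118)),(W,(45,171,95),e2(742,317)),(W,(0,0,80),e3(272,400))]
x,r=fit(F,[548,76,0]);print("feeder",x.round(3),np.degrees(x[2]));print(r.round(1))
x,r=fit(F[:4],[548,76,0]);print("feeder nocentre",x.round(3));print(r.round(1))
G=[(W,(-25,7,114),e1(92,240)),(W,(-25,-7,114),e1(75,335)),(W,(25,-7,114),e1(435,450)),(W,(25,7,114),e1(452,355))]
x,r=fit(G,[400,269,0]);print("gate",x.round(3),np.degrees(x[2]));print(r.round(1))
R=[(W,(-45,30,10),e1(238,80)),(W,(45,30,10),e1(720,240)),(W,(45,-30,10),e1(630,552)),(W,(-45,-30,10),e1(170,400))]
x,r=fit(R,[400,269,0]);print("rack",x.round(3),np.degrees(x[2]));print(r.round(1))
for n,X in [("top",(548,76,80))]: print(proj(S,X),proj(D,X))
E
```

```text
feeder [ 5.42037e+02  7.54970e+01 -2.90000e-02] -1.64048924906525
[[ 0.4 -1.7]
 [-0.9 -1.8]
 [ 0.9  0.4]
 [-2.   1.2]
 [ 2.   2.8]]
feeder nocentre [ 5.47315e+02  7.50300e+01 -2.00000e-03]
[[ 0.2  0.3]
 [-0.2  0.1]
 [ 1.  -0.6]
 [-1.1  0.2]]
gate [ 3.99494e+02  2.67800e+02 -3.02000e-01] -17.32121920357697
[[-1.2 -1.3]
 [-1.5  0.9]
 [ 0.8  1.1]
 [ 2.  -0.5]]
rack [ 3.99675e+02  2.67932e+02 -3.16000e-01] -18.108952861095645
[[-0.7 -1.4]
 [ 0.8 -0.1]
 [ 0.7  0.9]
 [-0.8  0.9]]
[[346.52325219 230.56996868]] [[279.11223613 170.24237735]]
```

```bash
cat >> h.py <<'E'
def place(p,L):
    c,s=np.cos(p[2]),np.sin(p[2]);L=np.atleast_2d(np.array(L,float))
    return np.c_[p[0]+c*L[:,0]-s*L[:,1],p[1]+s*L[:,0]+c*L[:,1],L[:,2]]
def circ(r,z,n=60,c=(0,0)):
    a=np.linspace(0,2*np.pi,n);return np.c_[c[0]+r*np.cos(a),c[1]+r*np.sin(a),z+0*a]
def box(x0,x1,y0,y1,z): return np.array([[x0,y0,z],[x1,y0,z],[x1,y1,z],[x0,y1,z],[x0,y0,z]])
def over(c,items,crop,k,tag):
    x0,y0,x1,y1=crop
    im=cv2.resize(c["frame"][y0:y1,x0:x1],None,fx=k,fy=k,interpolation=cv2.INTER_CUBIC)
    for X,col in items:
        p=((proj(c,X)+.5-np.array([x0,y0]))*k-.5); cv2.polylines(im,[np.round(p*8).astype(np.int32)],False,col,1,cv2.LINE_AA,3)
    cv2.imwrite(f"pics/{tag}.png",im)
def feeder(p): return [(place(p,circ(60,80)),(0,0,255)),(place(p,circ(70,0)),(0,255,255)),(place(p,box(-45,45,171,199,95)),(0,255,0)),(place(p,box(-34,34,181,189,40)),(255,0,255))]
E
python3 - <<'E'
from h import *
p=(547.3,75,-.002)
over(load("w2"),feeder(p),(260,90,420,350),2.3,"o1")
over(load("s2"),feeder(p),(300,180,480,290),4.4,"o2")
over(load("d2"),feeder(p),(190,110,330,220),5,"o3")
E
```

```text
(no output)
```

View pics/o1.png

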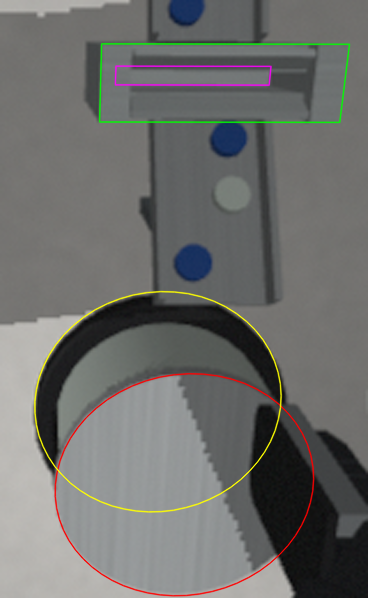

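View pics/o2.png

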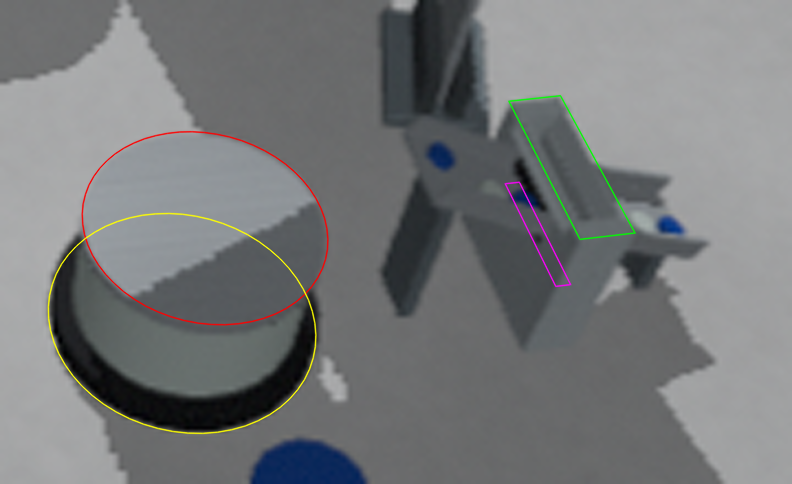

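View pics/o3.png

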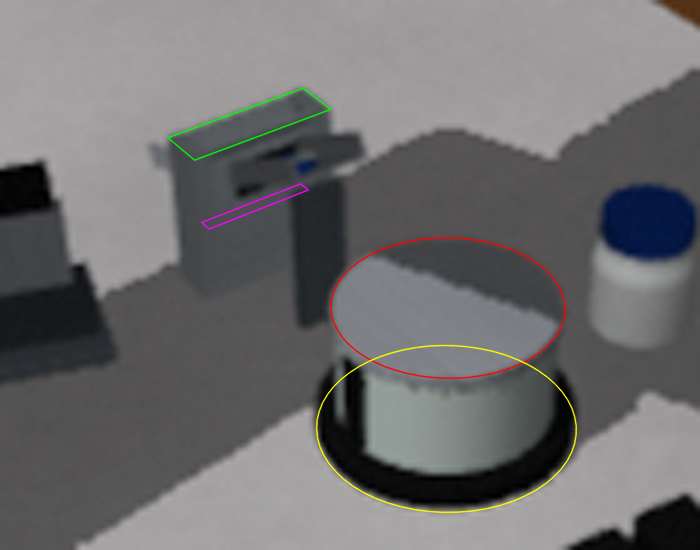

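The overlay fits well: feeder ≈ (547.3, 75.0, yaw 0). Gate ≈ (399.6, 267.8), yaw −17.7°. Next I move above the gate and turn the jaws across its grip.

```bash
python3 -c "
from workcell import bot;print(bot.get_obs()['qpos'].round(3))"; python3 -m creep '7 -9 5 0 0 -8 0.6; 15 -18 10 0 0 -16 0.6; 23 -27 20 0 0 -24 0.6; 31 -36 30 0 0 -32 0.6; 39 -45 40 0 0 -40 0.6; 47 -54 50 0 0 -48 0.6; 55 -63 60 0 0 -56 0.6; 62 -72 70 0 0 -64 0.6; 68 -80 80 0 0 -72 0.6; 68 -80.5 80 0 0 -72.3 0.6; 68 -80.5 80 0 0 -72.3 0.6; 68 -80.5 80 0 0 -72.3 0.6'; python3 - <<'E'
from h import *
from workcell import bot
print(bot.get_obs()['qpos'].round(3))
g=(399.6,267.8,-.309)
W=snap(bot,"wrist","w3");S=snap(bot,"scene","s3");D=snap(bot,"side","d3")
it=[(place(g,box(-25,25,-7,7,114)),(0,0,255)),(place(g,box(-30,30,-2.5,2.5,92)),(0,255,255)),(place(g,box(-45,45,-30,30,10)),(0,255,0))]
over(W,it,(0,0,560,420),1.4,"o4");over(S,it,(370,140,450,220),7,"o5");over(D,it,(150,110,260,210),6,"o6")
E
```

```text
[ 0.393  0.254  0.019  1.335 -0.     1.965]
t: 2.3
tcp_pos: [400.1, 267.6, 325.3]
tool_rot: [0.156, 0.988, 0.0, 0.0]
force: [0.6, -0.1, -1.1]
opening: 51.4
[ 0.589  0.204 -0.248  1.117 -0.     0.903]
```

View pics/o4.png

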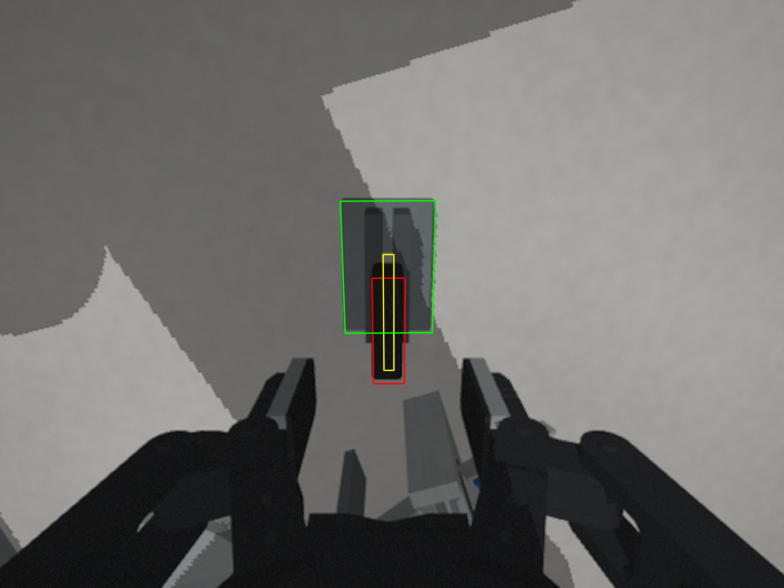

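View pics/o5.png

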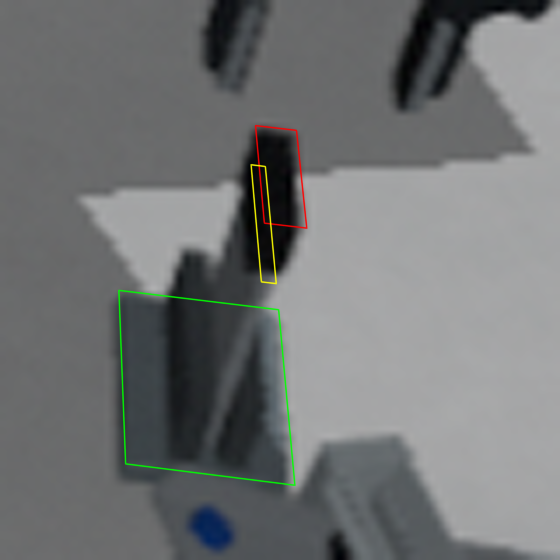

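View pics/o6.png

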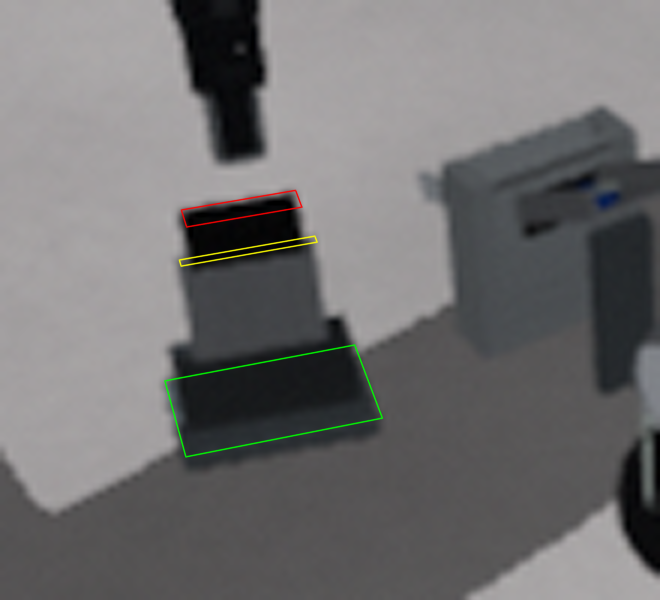

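The wrist view shows the grip at (388,325 of the enlarged view), midway between the pads and parallel to them. I descend 66 mm and close.

```bash
python3 -m creep '0 0 30 0 0 0 0.6; 0 0 55 0 0 0 0.6; 0 0 66 0 0 0 0.6; 0 0 66 0 0 0 0.6; 0 0 66 0 0 0 0; 0 0 66 0 0 0 0; 0 0 66 0 0 0 0; 0 0 66 0 0 0 0; 0 0 66 0 0 0 0; 0 0 66 0 0 0 0; 0 0 66 0 0 0 0' 60;  python3 - <<'E'
from h import *
from workcell import bot
W=snap(bot,"wrist","w4")
o=bot.get_obs();print(o['tcp_pos'],o['opening'],o['force'])
E
```

```text
t: 3.55
tcp_pos: [399.8, 268.1, 259.9]
tool_rot: [0.154, 0.988, 0.0, 0.001]
force: [-1.5, -2.9, 8.5]
opening: 13.1
[399.80759372 268.08905784 259.90153302] 12.669358868489239 [-1.42056439 -2.37546775  9.20515068]
```

View pics/w4.png

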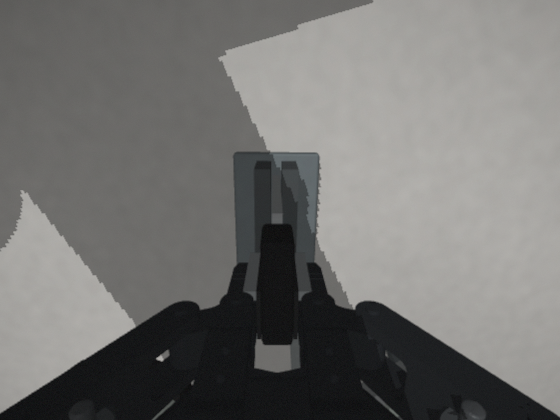

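Gripped (opening 12.7 mm). I lift straight out, then carry it over the slot and turn.

```bash
python3 -m creep '0 0 -10 0 0 0 0; 0 0 -30 0 0 0 0; 0 0 -60 0 0 0 0; 0 0 -100 0 0 0 0; 0 0 -150 0 0 0 0; -30 8 -150 0 0 -4 0; -65 17 -150 0 0 -8 0; -100 26 -150 0 0 -12 0; -130 33 -150 0 0 -16 0; -143.7 37.4 -150 0 0 -17.6 0; -143.7 37.4 -150 0 0 -17.6 0; -143.7 37.4 -150 0 0 -17.6 0; -143.7 37.4 -150 0 0 -17.6 0'; python3 - <<'E'
from h import *
from workcell import bot
W=snap(bot,"wrist","w5");S=snap(bot,"scene","s5",(330,60,510,280),3);D=snap(bot,"side","d5",(180,20,380,220),4)
o=bot.get_obs();print(o['tcp_pos'],o['opening'],o['force'],o['qpos'])
E
```

```text
t: 4.9
tcp_pos: [547.0, 260.0, 409.3]
tool_rot: [0.001, 1.0, 0.0, 0.0]
force: [-0.9, -0.5, -1.1]
opening: 13.2
[547.08203482 260.10140093 409.23733932] 12.460322410881988 [ 0.14048501  0.44650973 -1.20462434] [4.43786982e-01 4.40329017e-01 2.93267347e-01 1.42328673e+00
 6.56082121e-05 4.45235335e-01]
```

View pics/w5.png

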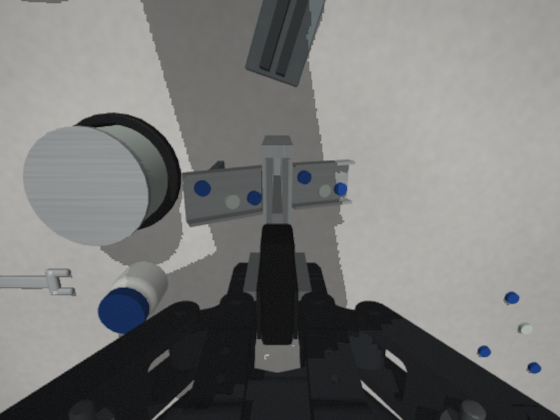

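View pics/s5.png

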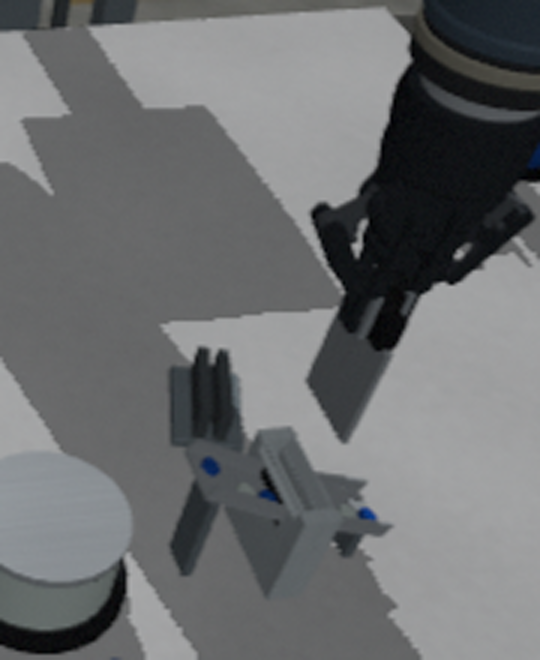

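View pics/d5.png

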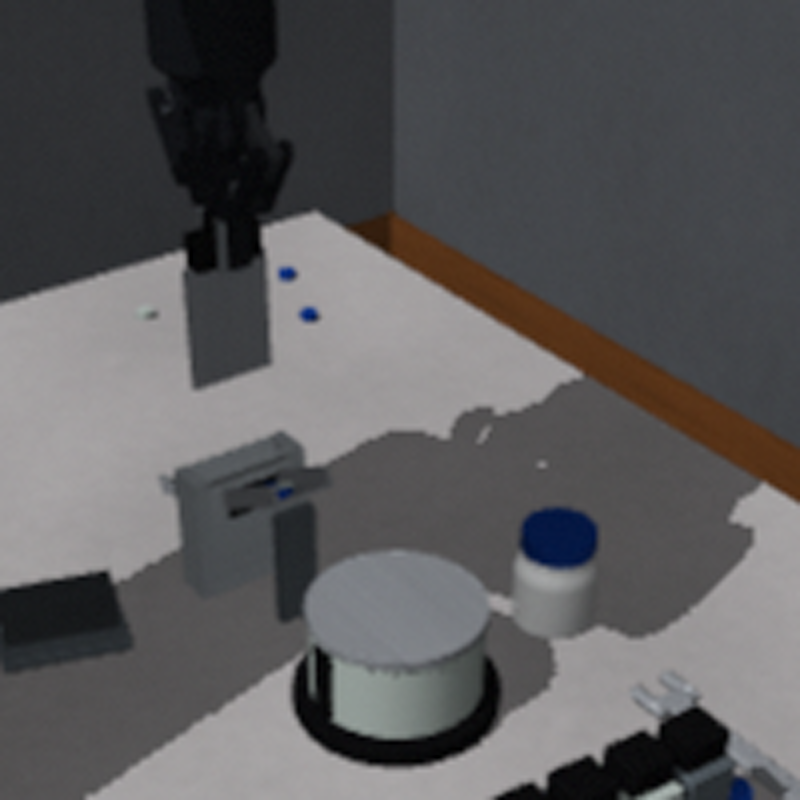

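```bash
python3 - <<'E'
from h import *
p=(547.3,75,-.002); g=(547.3,260.1,-.002)
bl=lambda z:[(place(g,box(-30,30,-2.5,2.5,z)),(0,0,255)),(place(g,[[-30,0,z],[-30,0,z+82]]),(0,0,255)),(place(g,[[30,0,z],[30,0,z+82]]),(0,0,255)),(place(g,box(-25,25,-7,7,z+104)),(0,255,255))]
W=load("w5");S=load("s5");D=load("d5")
over(W,feeder(p)+bl(159.5)[3:],(180,100,380,260),4,"o7")
over(S,feeder(p)+bl(159.5),(380,140,480,270),5,"o8")
over(D,feeder(p)+bl(159.5),(200,60,300,190),5,"o9")
E
```

```text
(no output)
```

View pics/o7.png

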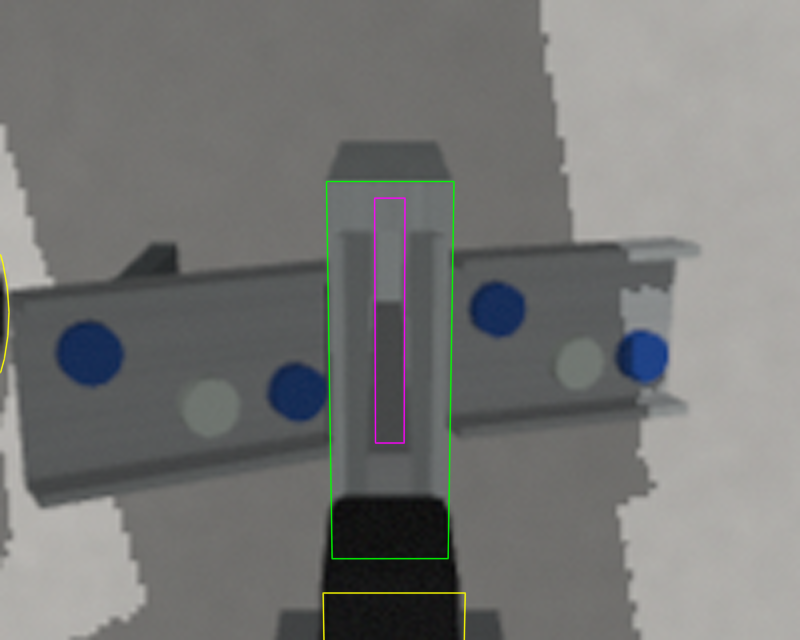

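View pics/o8.png

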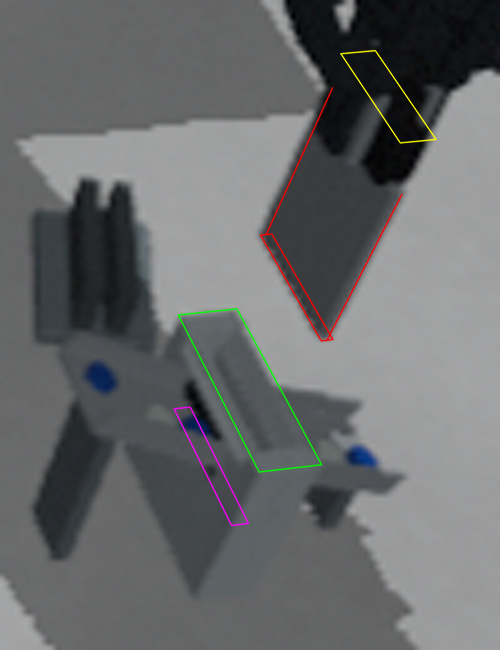

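View pics/o9.png

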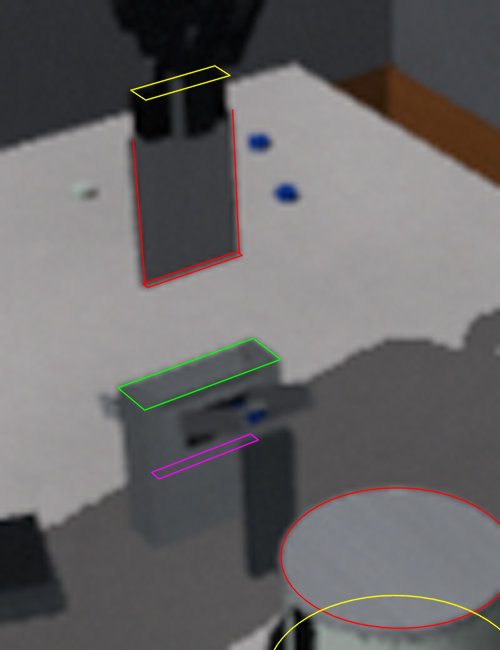

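Blade, housing and model agree to about 1 mm in all three views. I lower it in two stages, watching the force.

```bash
python3 -m creep '0 0 30 0 0 0 0; 0 0 55 0 0 0 0; 0 0 62 0 0 0 0; 0 0 69 0 0 0 0; 0 0 76 0 0 0 0; 0 0 83 0 0 0 0; 0 0 90 0 0 0 0; 0 0 90 0 0 0 0'
```

```text
t: 5.85
tcp_pos: [547.6, 259.9, 317.9]
tool_rot: [0.001, 1.0, -0.0, -0.0]
force: [-0.6, -0.1, -1.8]
opening: 13.1
```

```bash
python3 -m creep '0 0 6 0 0 0 0; 0 0 12 0 0 0 0; 0 0 18 0 0 0 0; 0 0 23 0 0 0 0; 0 0 26 0 0 0 0; 0 0 28 0 0 0 0; 0 0 28 0 0 0 0'
```

```text
t: 6.55
tcp_pos: [547.7, 259.9, 290.5]
tool_rot: [0.001, 1.0, -0.0, -0.0]
force: [0.3, -0.5, -1.3]
opening: 12.8
```

```bash
python3 -m creep '0 0 1 0 0 0 0; 0 0 2 0 0 0 0; 0 0 3 0 0 0 0; 0 0 3 0 0 0 0'
```

```text
t: 6.95
tcp_pos: [547.9, 260.1, 289.8]
tool_rot: [0.001, 1.0, 0.001, 0.001]
force: [-6.8, -1.8, 22.6]
opening: 13.0
```

Firm floor contact (23 N) at the expected height. I release and retreat.

```bash
python3 -m creep '0 0 -1 0 0 0 0.4; 0 0 -1 0 0 0 0.4; 0 0 -1 0 0 0 0.4; 0 0 -1 0 0 0 0.4; 0 0 -1 0 0 0 0.4; 0 0 -20 0 0 0 0.4; 0 0 -50 0 0 0 0.4; 0 0 -100 0 0 0 0.4; 0 0 -120 0 0 0 0.4;0 0 -120 0 0 0 0.4'; python3 - <<'E'
from h import *
from workcell import bot
p=(547.3,75,-.002); g=(547.7,260,-.002);z=40
W=snap(bot,"wrist","w6");S=snap(bot,"scene","s6");D=snap(bot,"side","d6")
it=[(place(g,box(-25,25,-7,7,z+104)),(0,255,255)),(place(g,box(-25,25,-7,7,z+80)),(0,0,255))]
over(W,it,(180,100,380,260),4,"o10")
over(S,it,(360,150,480,270),5,"o11")
over(D,it,(190,80,310,210),5,"o12")
E
```

```text
t: 7.95
tcp_pos: [548.2, 260.2, 411.0]
tool_rot: [0.001, 1.0, 0.001, 0.002]
force: [0.7, 0.2, -0.7]
opening: 34.0
```

View pics/o10.png

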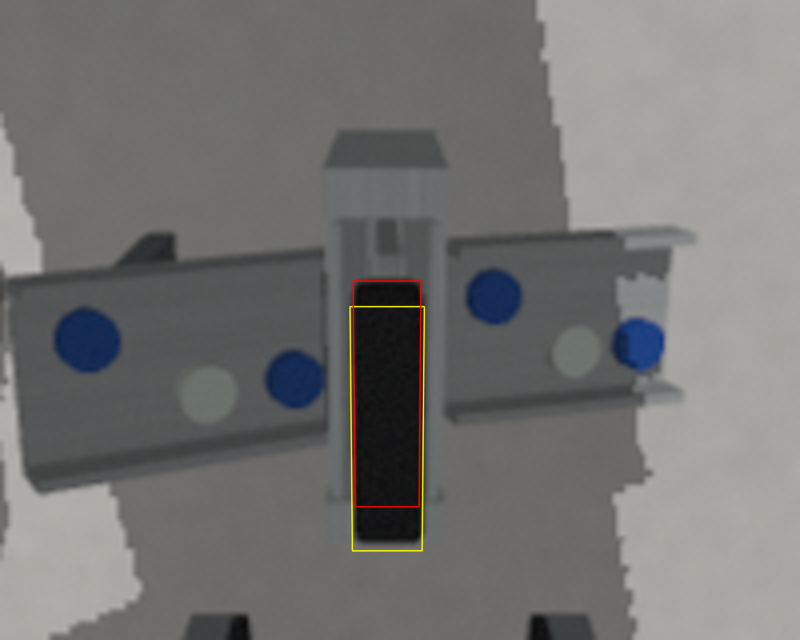

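View pics/o11.png

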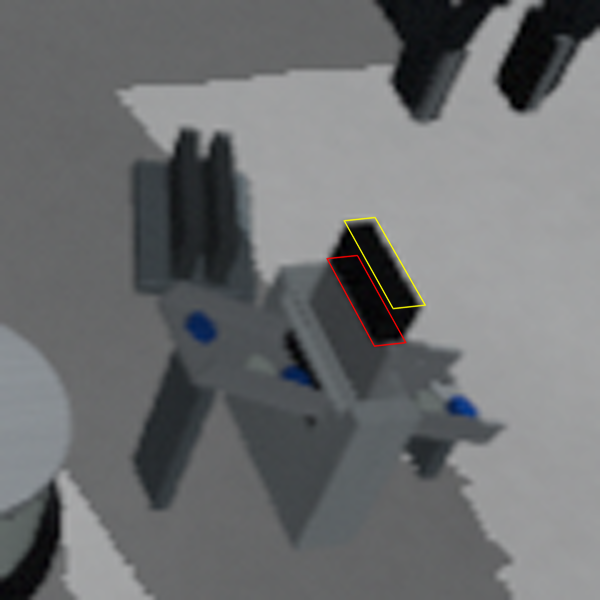

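View pics/o12.png

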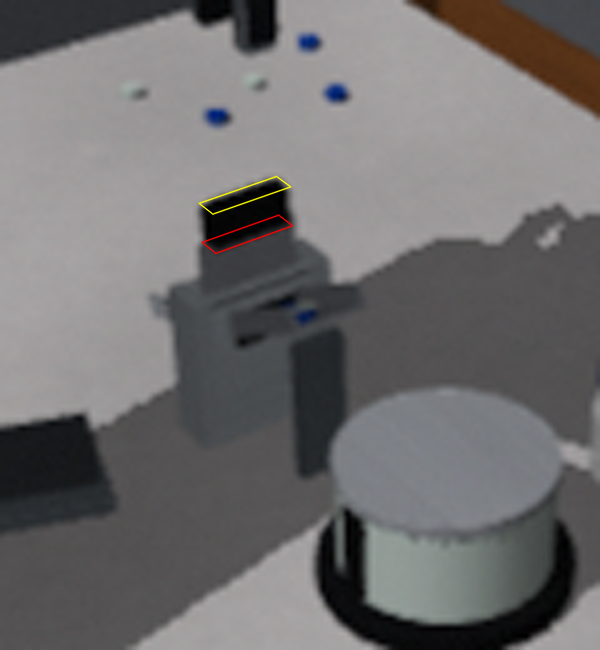

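The scene and side views show the blade home, with its grip at z≈120–144 as modelled, upright and free. Now I move over to view the bowl.

```bash
python3 -m creep '4 -45 0 0 0 7 0.7; 8 -92 0 0 0 14 0.7; 12 -139 0 0 0 21 0.7; 16 -186 0 0 0 28 0.7; 20 -233 0 0 0 35 0.7; 24 -280 0 0 0 42 0.7; 28 -327 0 0 0 49 0.7; 32 -374 0 0 0 56 0.7; 37 -421 0 0 0 63 0.7; 42 -468 0 0 0 70 0.7; 47 -515 0 0 0 77 0.7; 53 -560 0 0 0 84 0.7; 59 -600 0 0 0 90 0.7; 59 -610 0 0 0 90 0.7; 59 -610 0 0 0 90 0.7; 59 -610 0 0 0 90 0.7'; python3 - <<'E'
from h import *
from workcell import bot
W=snap(bot,"wrist","w7",(100,0,500,350),2);S=snap(bot,"scene","s7",(100,190,280,310),4.4);D=snap(bot,"side","d7",(260,190,460,340),4)
o=bot.get_obs();print(o['tcp_pos'],o['qpos'].round(3))
E
```

```text
t: 9.7
tcp_pos: [487.8, -349.1, 406.9]
tool_rot: [0.707, 0.707, 0.0, -0.001]
force: [0.7, 0.9, 0.2]
opening: 59.9
[ 488.03714035 -348.63363064  407.74508124] [-0.62   0.427  0.269  1.413  0.     0.95 ]
```

View pics/w7.png

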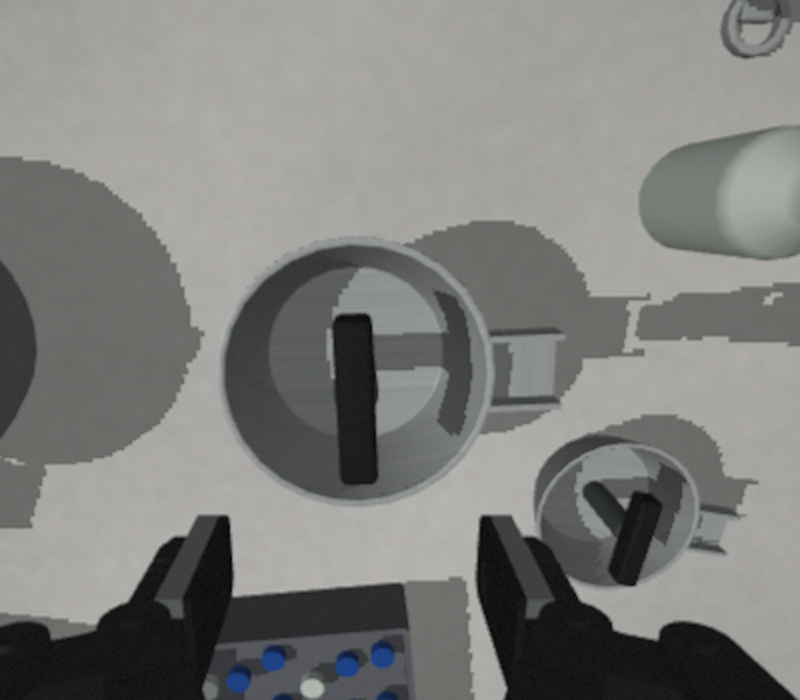

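View pics/s7.png

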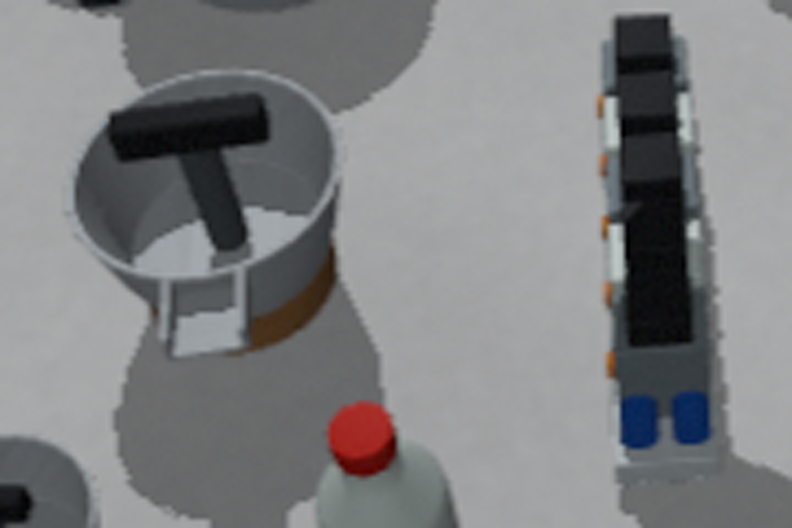

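View pics/d7.png

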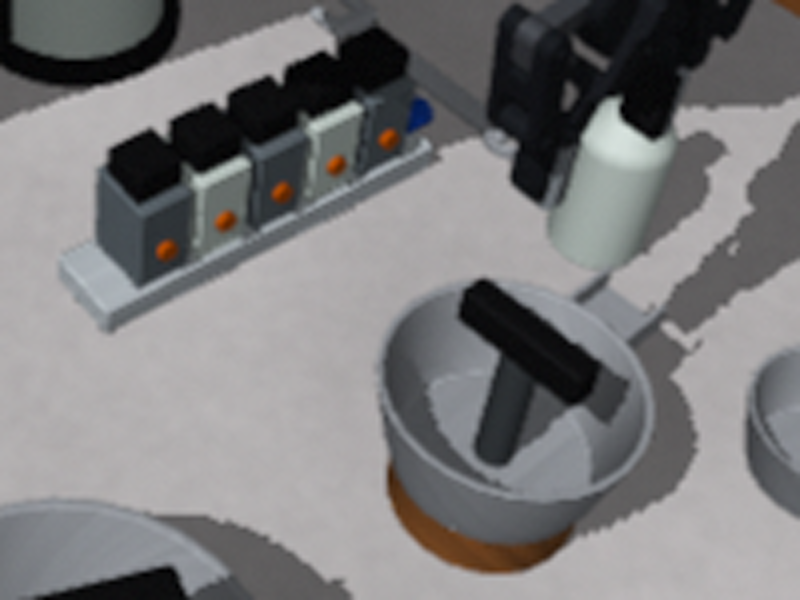

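```bash
cat >> h.py <<'E'
def bowl(p,z0):
    return [(place(p,circ(65,z0+60)),(0,255,0)),(place(p,circ(50,z0)),(255,0,255)),(place(p,box(-35,35,-8,8,z0+102)),(0,0,255)),(place(p,box(-35,35,-8,8,z0+80)),(0,140,255)),(place(p,[[-18,96,z0+45],[18,96,z0+45]]),(0,255,255)),(place(p,[[0,0,z0+60],[0,96,z0+45]]),(255,255,0))]
E
cat > bf.py <<'E'
from h import *
W=load("w7");S=load("s7");D=load("d7")
w=lambda x,y:(100+(x+.5)/2-.5,(y+.5)/2-.5)
s=lambda x,y:(100+(x+.5)/4.4-.5,190+(y+.5)/4.4-.5)
d=lambda x,y:(260+(x+.5)/4-.5,190+(y+.5)/4-.5)
z=30
T=102+z;B=80+z
O=[(W,(35,-8,T),w(341,484)),(W,(35,8,T),w(379,482)),(W,(0,0,z+60),w(358,371)),
 (S,(35,8,T),s(115,141)) if 0 else (S,(35,8,B),s(120,160)),(S,(-35,8,B),s(268,143)),(S,(35,-8,T),s(110,114)),
 (D,(-35,-8,T),d(462,293)),(D,(35,-8,T),d(582,382)),(D,(-35,8,T),d(485,281)),(D,(35,8,T),d(601,364))]
x,r=fit(O,[489,-346,-1.57]);print(x,np.degrees(x[2])+90);print(r.round(1))
over(W,bowl(x,z),(200,100,400,260),4,"p1");over(S,bowl(x,z),(110,200,190,280),7,"p2");over(D,bowl(x,z),(340,240,440,340),6,"p3")
E
python3 bf.py
```

```text
[ 488.52806959 -344.30783107   -1.52342693] 2.7140665168915206
[[-0.   0.2]
 [ 0.2  0.4]
 [-1.   3. ]
 [ 0.6  0.8]
 [ 1.9 -0.2]
 [ 0.3 -1.5]
 [-0.6 -1.8]
 [-0.1 -0.7]
 [-0.7 -2.9]
 [ 0.7 -0.7]]
```

```bash
python3 -c "
import cv2,numpy as np
a=[cv2.imread(f'pics/p{i}.png') for i in (2,3)]
b=np.zeros((600,600+560,3),np.uint8);b[:560,:560]=a[0];b[:600,560:]=a[1];cv2.imwrite('pics/p23.png',cv2.resize(b,None,fx=.69,fy=.69))"
```

```text
(no output)
```

View pics/p1.png

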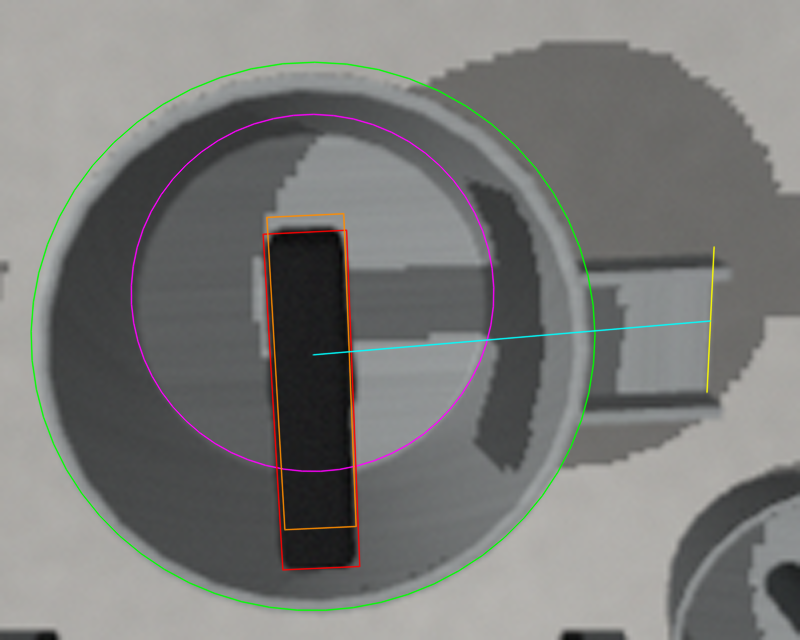

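View pics/p23.png

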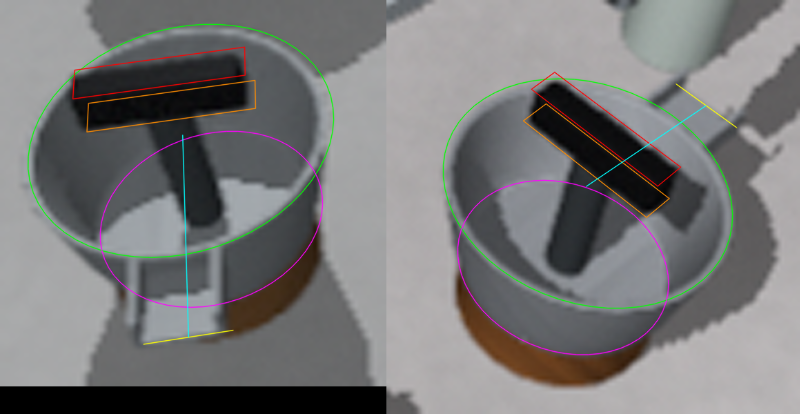

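The handle fits at (488.5, −345), about 2.5° CCW from the jaw axis, and the pads have room around it. I descend and grip.

```bash
python3 -c "
from h import *
W=load('w7');S=load('s7')
print('oil',onz(S,(182.5,289),140),tri([(S,(182.5,289)),(load('d7'),(422,207))]).x)
for q in [(245.5,194),(246,278)]: print('man',onz(S,q,100))
"; python3 -m creep '2 0 35 0 0 -2.5 0.7; 4 0.5 80 0 0 -2.5 0.7; 4 0.5 115 0 0 -2.5 0.7; 4 0.5 131 0 0 -2.5 0.7; 4 0.5 131 0 0 -2.5 0.7; 4 0.5 131 0 0 -2.5 0; 4 0.5 131 0 0 -2.5 0; 4 0.5 131 0 0 -2.5 0; 4 0.5 131 0 0 -2.5 0; 4 0.5 131 0 0 -2.5 0; 4 0.5 131 0 0 -2.5 0; 4 0.5 131 0 0 -2.5 0; 4 0.5 131 0 0 -2.5 0' 100; python3 - <<'E'
from h import *
from workcell import bot
W=snap(bot,"wrist","w8")
E
```

```text
oil [ 677.61202682 -262.90563419  140.        ] [ 672.96583756 -264.41752126  132.06619762]
man [ 429.37708296 -129.7262154   100.        ]
man [ 646.92995415 -151.04705249  100.        ]
t: 11.15
tcp_pos: [488.2, -346.1, 278.2]
tool_rot: [0.692, 0.722, -0.0, 0.001]
force: [-6.1, 1.7, 10.2]
opening: 14.5
```

View pics/w8.png

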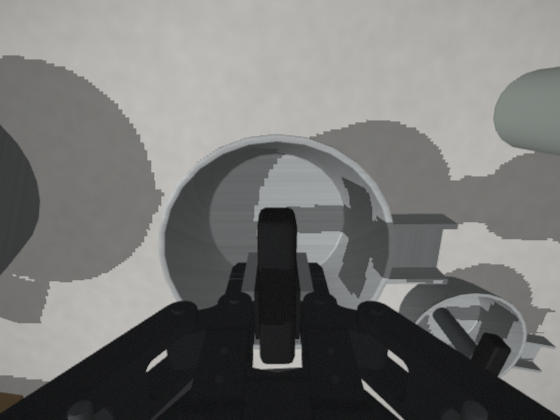

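```bash
python3 -m creep '0 0 -8 0 0 0 0; 0 0 -20 0 0 0 0; 0 0 -40 0 0 0 0; 0 0 -65 0 0 0 0; 0 0 -90 0 0 0 0; 0 0 -110 0 0 0 0; 0 0 -120 0 0 0 0; 0 0 -120 0 0 0 0; 0 0 -120 0 0 0 0'; python3 - <<'E'
from h import *
from workcell import bot
W=snap(bot,"wrist","w9");S=snap(bot,"scene","s9");D=snap(bot,"side","d9")
o=bot.get_obs();print(o['tcp_pos'],o['opening'],o['force'],o['ft_torque'])
p=(488.5,-345.5,-1.527)
over(S,bowl(p,149),(60,130,220,250),4.5,"q1");over(D,bowl(p,149),(330,140,470,280),4.2,"q2")
E
```

```text
t: 12.1
tcp_pos: [488.2, -345.9, 396.1]
tool_rot: [0.692, 0.722, -0.0, -0.0]
force: [0.4, 0.8, -6.0]
opening: 14.7
[ 488.04430108 -345.8399387   395.60628872] 14.348708739953551 [-0.57368815 -0.42625928 -4.70173614] [-0.01588595  0.02461744 -0.01443919]
```

View pics/q1.png

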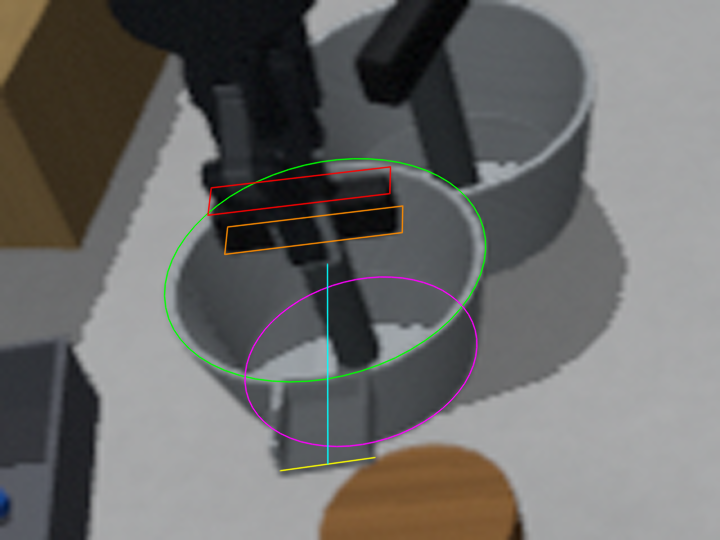

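View pics/q2.png

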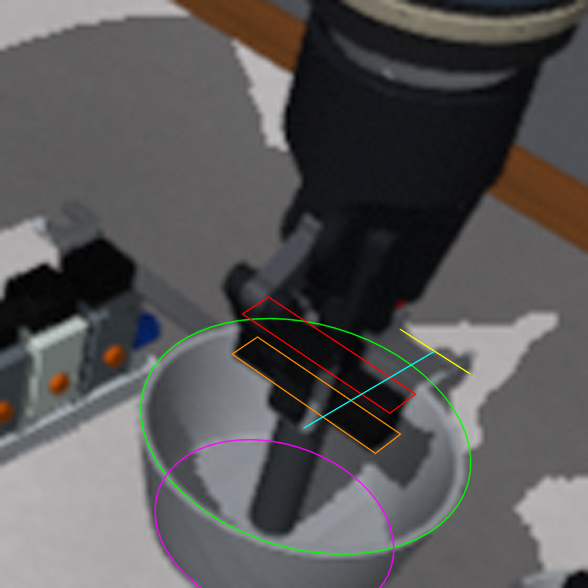

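The bowl hangs level: 4.7 N weight, almost no moment, underside ≈147 mm. The oil bottle (677,−263) and the manifold (100 mm high) are both cleared. I carry and turn it at this height.

```bash
python3 -m creep '8 2 0 0 0 -2 0; 24 5 0 0 0 -5 0; 48 9 0 0 0 -10 0; 75 14 0 0 0 -16 0; 103 19 0 0 0 -22 0; 131 24 0 0 0 -28 0; 159 29 0 0 0 -34 0; 187 34 0 0 0 -40 0; 215 39 0 0 0 -46 0; 243 44 0 0 0 -52 0; 271 49 0 0 0 -58 0; 299 54 0 0 0 -64 0; 327 59 0 0 0 -70 0; 355 65 0 0 0 -75 0; 380 70 0 0 0 -80 0; 400 74 0 0 0 -84 0; 412 76 0 0 0 -86 0; 418 77.4 0 0 0 -87.4 0; 418 77.4 0 0 0 -87.4 0; 418 77.4 0 0 0 -87.4 0'; python3 - <<'E'
from h import *
from workcell import bot
W=snap(bot,"wrist","w10");S=snap(bot,"scene","s10");D=snap(bot,"side","d10")
o=bot.get_obs();print(o['tcp_pos'],o['opening'],o['force'],o['ft_torque'],o['qpos'])
z=o['tcp_pos'][2]-248.2;p=(o['tcp_pos'][0],o['tcp_pos'][1],0)
f=(547.3,75,-.002)
over(W,bowl(p,z)+feeder(f),(0,0,560,420),1.4,"r0");over(S,bowl(p,z)+feeder(f),(290,100,470,280),4,"r1");over(D,bowl(p,z)+feeder(f),(200,60,360,220),4.5,"r2")
E
```

```text
t: 14.25
tcp_pos: [547.9, 74.4, 396.7]
tool_rot: [0.002, 1.0, -0.0, -0.0]
force: [-1.1, -0.3, -3.8]
opening: 14.5
[547.96777671  74.214155   396.74726665] 14.308396593417081 [ 0.20827115 -0.18637144 -4.69911769] [ 0.00161477 -0.01987493  0.00581884] [ 1.34644555e-01  3.25046025e-01  9.41406779e-02  1.33989302e+00
 -1.10393785e-04  1.39536983e-01]
```

View pics/r0.png

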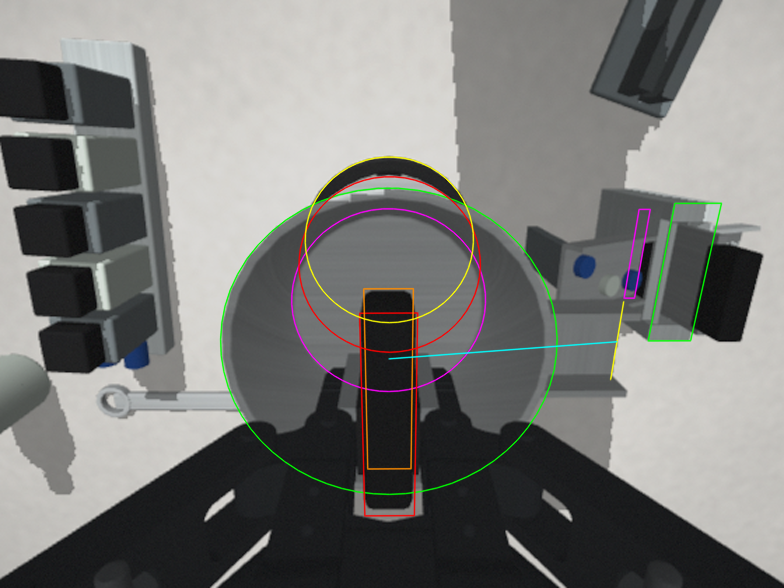

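View pics/r1.png

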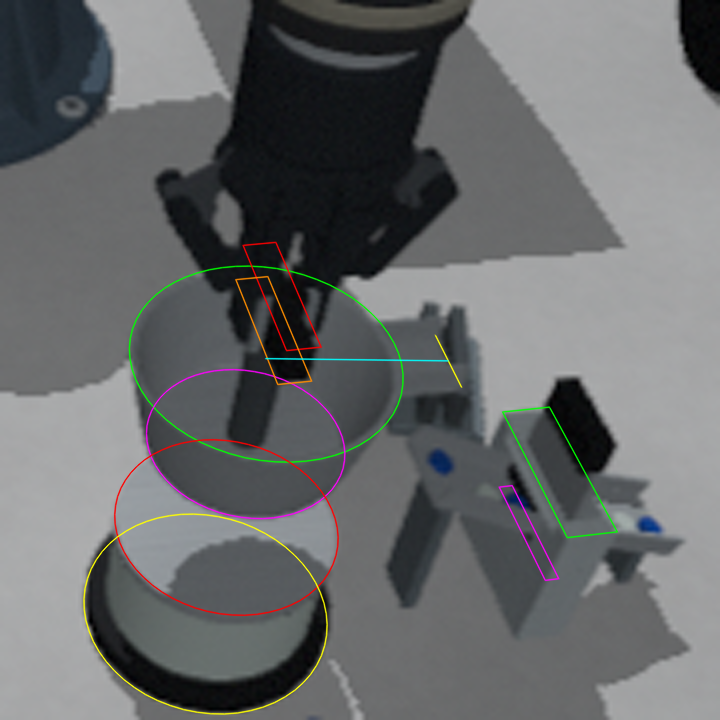

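View pics/r2.png

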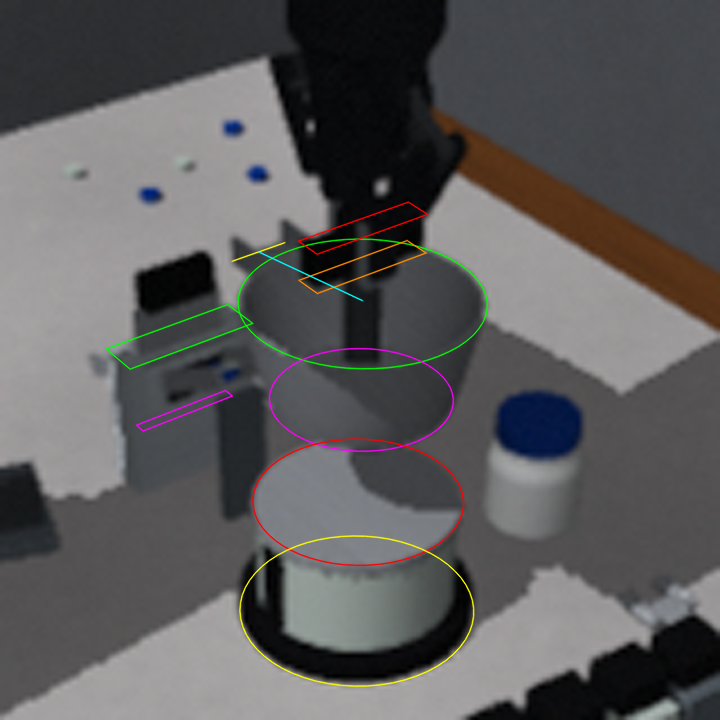

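All three views agree: bowl centred over the drive unit and spout along the chute, to within about 1–2 mm. I lower it most of the way.

```bash
python3 -m creep '0.2 0.3 6 0 0 0 0; 0.5 0.7 16 0 0 0 0; 0.5 0.7 27 0 0 0 0; 0.5 0.7 37 0 0 0 0; 0.5 0.7 45 0 0 0 0; 0.5 0.7 50 0 0 0 0; 0.5 0.7 53 0 0 0 0; 0.5 0.7 53 0 0 0 0; 0.5 0.7 53 0 0 0 0'; cat > fin.py <<'E'
from h import *
from workcell import bot
import sys
t=sys.argv[1]
W=snap(bot,"wrist",t+"w");S=snap(bot,"scene",t+"s");D=snap(bot,"side",t+"d")
o=bot.get_obs();print(o['t'],o['tcp_pos'],o['opening'],o['force'],o['ft_torque'],abs(o['qvel']).max())
z=o['tcp_pos'][2]-248.2;p=(o['tcp_pos'][0],o['tcp_pos'][1],0)
f=(547.3,75,-.002);print(z)
over(S,bowl(p,z)+feeder(f),(300,150,460,290),5,t+"1");over(D,bowl(p,z)+feeder(f),(210,90,350,220),5,t+"2")
over(S,[],(300,150,460,290),5,t+"3");over(D,[],(210,90,350,220),5,t+"4")
E
python3 fin.py f
```

```text
t: 15.3
tcp_pos: [547.6, 75.6, 344.0]
tool_rot: [0.002, 1.0, 0.0, 0.0]
force: [-0.4, 0.4, -4.8]
opening: 14.6
15.45 [547.62910993  75.63190681 344.06518761] 14.465878557736058 [ 0.17936159  0.05532002 -4.90157346] [0.03596498 0.04791772 0.01911014] 0.002336950166951345
95.8651876149919
```

View pics/f1.png

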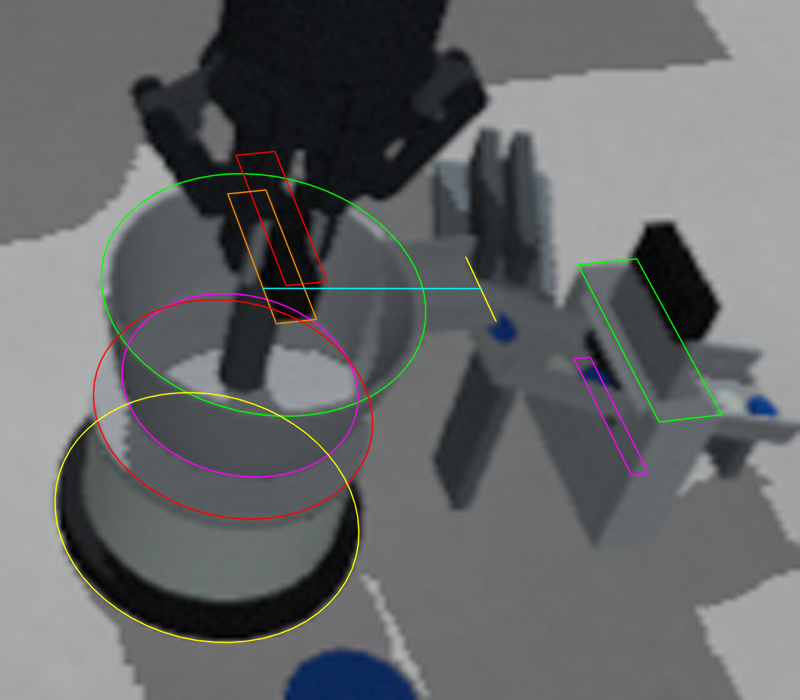

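View pics/f2.png

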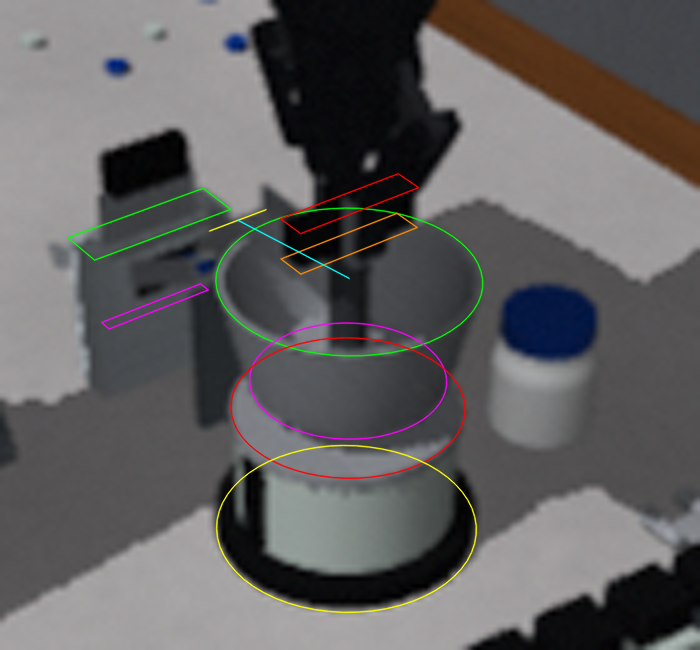

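View pics/f4.png

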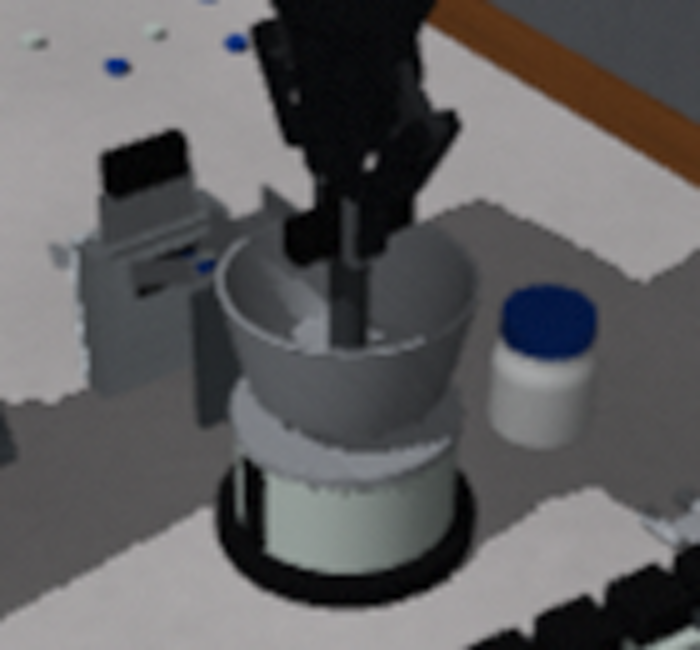

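View pics/fw.png

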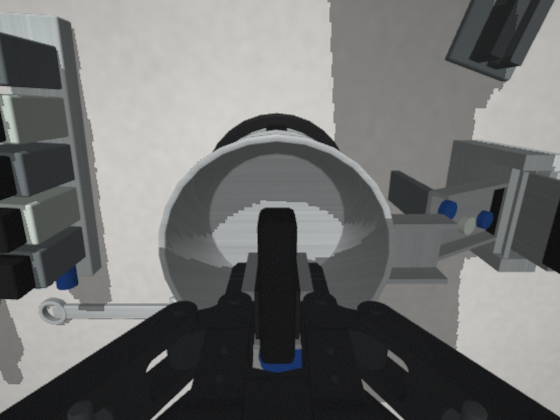

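Centred, level and about 16 mm above the steel face. I lower the last 6 mm.

```bash
python3 -m creep '0 -0.2 2 0 0 0 0; 0 -0.4 4 0 0 0 0; 0 -0.5 5.5 0 0 0 0; 0 -0.5 5.7 0 0 0 0; 0 -0.5 5.7 0 0 0 0; 0 -0.5 5.7 0 0 0 0; 0 -0.5 5.7 0 0 0 0'; python3 fin.py g
```

```text
t: 16.15
tcp_pos: [547.6, 75.1, 338.1]
tool_rot: [0.002, 1.0, -0.0, 0.0]
force: [-0.3, 0.7, -4.0]
opening: 14.2
16.3 [547.54460699  75.11689731 338.0640012 ] 14.247587925783108 [-0.08610735 -0.03064483 -4.52197753] [-0.03422868  0.03052343 -0.00805277] 0.0016810448290298157
89.86400119550052
```

View pics/g3.png

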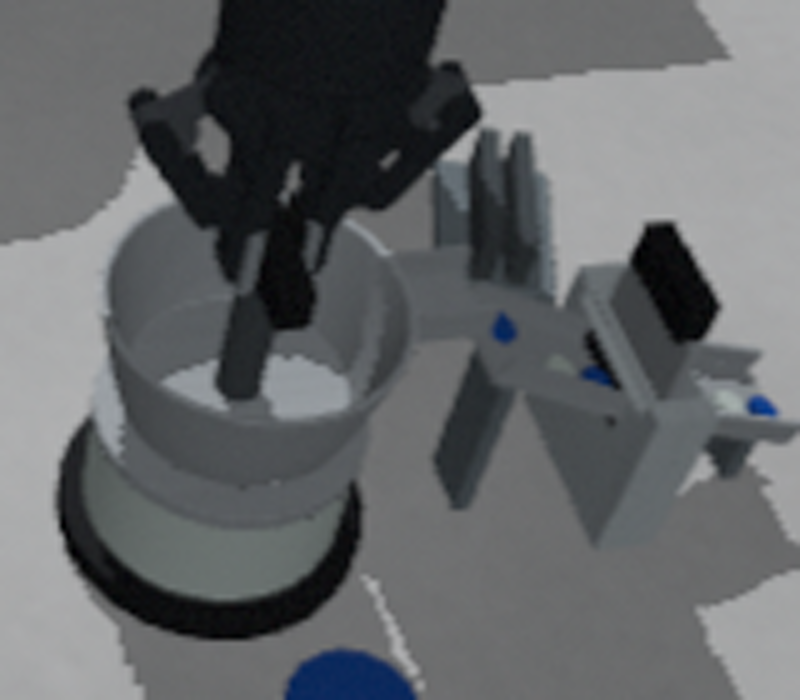

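View pics/g2.png

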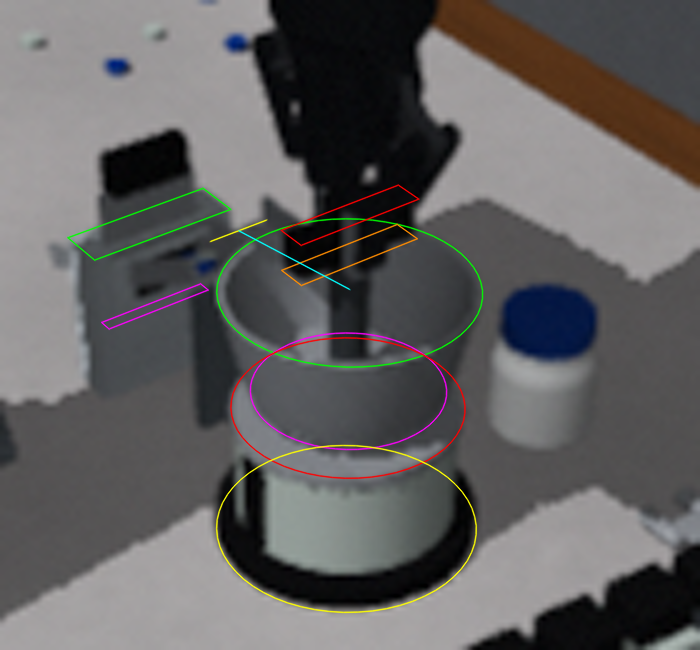

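View pics/g4.png

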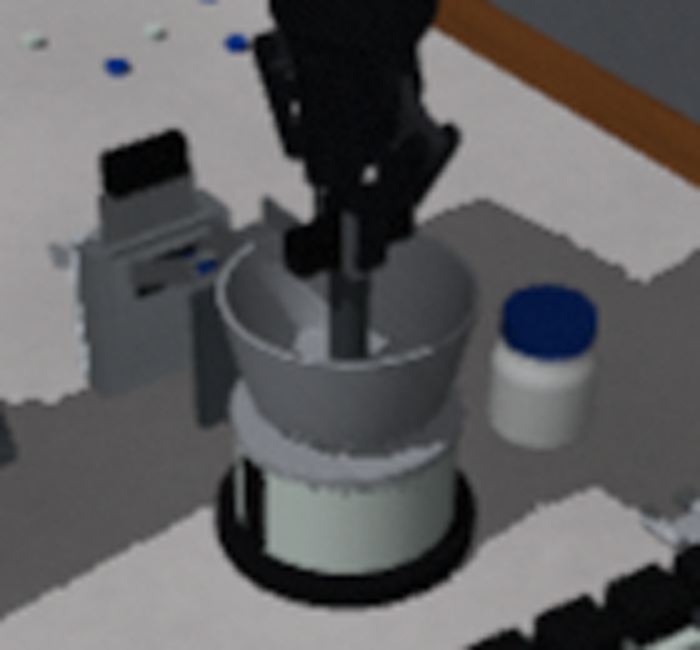

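```bash
python3 - <<'E'
from h import *
S=load("gs");f=(547.3,75,-.002)
over(S,bowl((547.5,75.1,0),89.9)+feeder(f)[:1],(310,200,390,270),9,"g9")
E
```

```text
(no output)
```

View pics/g9.png

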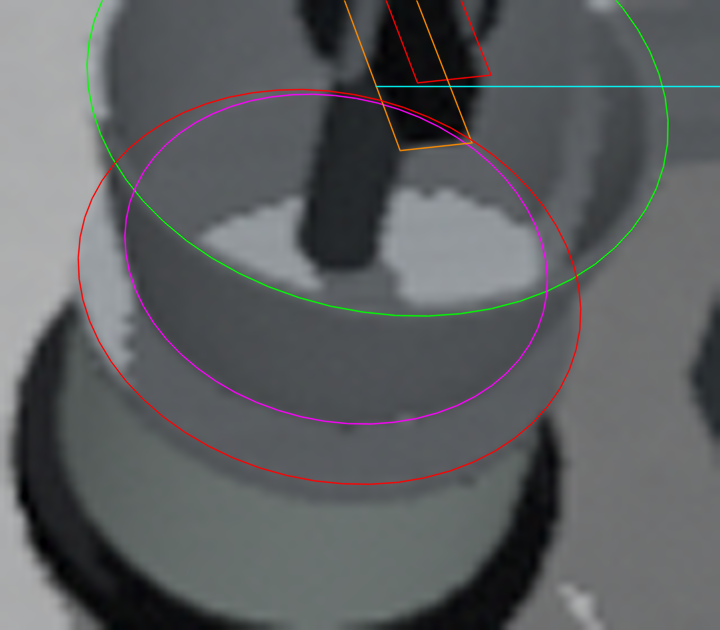

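The foot and steel-face outlines match the model at a 10 mm gap. The load is unchanged at 4.5 N, and joint speeds are about zero. Handing in.

```bash
python3 -c "
from workcell import bot
print(bot.finish_job()); o=bot.get_obs(); print(o['t'],o['tcp_pos'],o['force'])"
```

```text
the job is handed in; nothing more can be done
None
the job is handed in; nothing more can be done
```

I finished the job in the order asked and handed it in at about 16.3 s; no verdict is reported.

**Gate:** I took the blade from the rack and slid it down into the housing slot. It touched the floor at about 23 N, at the expected height, and I let go. Pictures taken afterwards show it upright and fully home.

**Bowl:** I lifted the middle-sized bowl by its handle, with its underside at about 147 mm to clear the 100 mm manifold. It is now held still over the drive unit:
- **Height:** the underside is about 10 mm above the steel face.
- **Centring:** the tool is within about 0.5 mm of the axis I measured; the camera calibration itself is only good to about 2 mm.
- **Level and spout:** there is almost no moment on the wrist. The spout lines up with the chute to within about 1°.
- **Contact:** the load stayed near 4.5 N, which is just the bowl's weight, so I saw no sign of it touching the drive unit or chute.

**Disagreements:**
- The side camera put everything about 1–2 pixels lower than my model. It did so equally for the bowl and the drive unit, so the gap still checks out.
- The bowl's rim looked 1–2 mm smaller in radius than stated.

I did not take a separate last picture of the wrench and oil bottle, but every move passed above or clear of them and the jar.

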